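# Nest a flipped edge capping onto a pair in the packing tray

## Task

Two U-section oak edge cappings lie side by side in the plywood packing tray, open side up. Take the third capping of the same length and width from the bench, where it lies open side down, and nest it, still open side down, astride the two neighbouring walls in the middle so that one of its legs goes into each trough and it sits fully down, in line with the pair and its ends about even with theirs. Lower it in rather than dropping it, and leave the pair lying flat in the tray.

Things in the scene. Friction and masses are not known exactly. Their poses are not given: they have to be found in the camera images.
- capping: Loose oak U-channel to nest, lying open side down (web on top): 160 mm long, 60 wide, 40 high, walls 6, 70-140 g. Origin: centre of its underside, at the feet of its legs. x along its length, y across (grip it so, mid-length), z up. Beside it, about 140 mm apart in any order, lie two oak channels not to use: one same section but 85 mm long, one 160 mm long but 34 mm wide.
- tray: Plywood packing tray fixed to the bench, 184 x 150 mm, floor 8 mm thick, low side strips (top 22 mm above the bench). Origin: centre of its underside. x along its length and the channels', y across, z up. The nested capping is centred over it, its origin 14 mm above the tray's and its top 54 mm; sideways it has about 14 mm of play each way inside the pair.
- lower_left: One of the two loose oak channels in the tray, same size as the capping but open side up: web at the bottom, legs up, 160 x 60 x 40 mm, 6 mm walls. Origin: centre of its underside, on the tray floor, 34 mm to the tray's +y side. x along its length, z up. Rims 48 mm above the bench. Its trough is 48 mm wide, 34 mm deep.
- lower_right: The other open-side-up channel in the tray, identical, 34 mm to the tray's -y side; an 8 mm gap separates the pair's neighbouring walls.
Not all that is in view belongs to the job. What is shaped like the lower_right but red or turquoise is not meant.

How it is judged:
At the end, for the whole second after the job is handed in: Capping nested open side down: origin within 20 mm lengthwise and 17 mm crosswise of the tray's centre, 10 to 18 mm above the tray's origin, lengths within 0.2 rad, tilt under 0.08 rad, at rest; both lower channels flat (0.08 rad) on the tray floor (origins under 13 mm above the tray's) (x of capping in the frame of tray between -0.02 and 0.02 m and y of capping in the frame of tray between -0.017 and 0.017 m and z of capping in the frame of tray between 0.01 and 0.018 m and angle between the x axis of capping and the x axis of tray, either way round below 0.2 rad and angle between each of capping, lower_left, lower_right's own z axis and vertical below 0.08 rad and linear speed of capping below 0.02 m/s and z of each of lower_left, lower_right in the frame of tray below 0.013 m); the robot touches nothing.
It fails at once if The capping is dropped into the tray: it moves faster than 0.7 m/s within 60 mm of the tray's centre and less than 70 mm above the bench (horizontal distance between capping and tray below 0.06 m and height (world z) of capping below 0.07 m and linear speed of capping above 0.7 m/s).
It also fails if it takes over 40 s, if anything falls off the work surface, if the arm or the gripper's body presses on something with over 40 N, if the wrist force passes 120 N, or if a joint passes its speed limit or range.

## Robot

A 7-joint arm with a two-finger parallel gripper is mounted at the origin on the work surface. World frame = base frame: x ahead of the robot, y to its left, z up, the work surface at z = 0. Lengths are in m, angles in rad, forces in N, time in s.
With the tool pointing down it reaches from about 0.35 to 0.9 m from the base axis. Payload 8.1 kg.
Tool frame: the origin (TCP) lies at the centre of the arm's flange, where the gripper is bolted on; the fingertips stand 178 mm ahead of it and the grasp point (between the pads) lies 159 mm ahead of it; x points along the fingers, z is the direction in which the jaws open and shut, and the axes are right-handed (so a half turn about x gives the same grasp; the last joint's range is limited). The gripper opens to 92 mm and grips with 3 to 60 N. Pads are 19 mm wide; open, the fingers measure 130 mm over their backs; the gripper's body (75 mm by 190 mm) begins 47 mm behind the grasp point.
Start: joints at [1.133, 0.434, 0.025, 1.573, -0.012, 1.134, -0.075], TCP at [0.205, -0.59, 0.405] pointing down, gripper open.
Joint ranges: [-2.62, 2.62], [-0.44, 2.09], [-1.27, 1.32], [0.08, 2.57], [-1.32, 4.46], [0.12, 2], [-2.74, 2.74]. Speed limits (rad/s): [2.22, 2.22, 3.01, 3.01, 3.14, 3.14, 3.14].

## Interface

Orientations are given as a rotation vector (axis times angle).
In Python, from cell import arm, get_image, search_frame, pinpoint gives the robot as it stands.
- The arm moves only by the tool arm_command, never from a script. Its argument "motion" is a list of rows, each a list of 7 numbers: the finger opening in mm, from 0 to 91.8, then the shift along the tool's x, y, z in mm, then the turn, a rotation vector about the tool's x, y, z in degrees. In form: [[fingers, x, y, z, ax, ay, az], ...]. A call has 1 to 5 rows; each row shifts and turns the commanded pose from where the row before left it, along the tool's axes as they then stand; what a row does not reach is not made up. A row lasts 1/8 s, in which the tool goes at most 62.5 mm and 10.7 degrees, less where a joint would pass 70% of its speed; a pose out of reach is approached as far as the arm can. A call with a gripper value outside its range is refused whole. The fingers move at their own pace and stop on an object; "newtons" is the grip in N (left out, the last holds). Time passes only in rows, so rows that do not move let the fingers close. It gives the time, the measured TCP pose, the force and the opening at its end, in the units of the state.
- arm.observe(): the state, without advancing time (a new reading comes with each control period).
- get_image(name): name is "scene" or "top" or "wrist"; returns a dict with "frame" (384x512x3 uint8, red, green, blue), "range_z" (384x512 float32, m along the optical axis (not along the pixel's ray), 0 where there is no reading), "K" (3x3 intrinsics, pixels), "origin" and "rotation" of the camera in the world; the wrist camera has in their place "tool_from_camera" (4x4, takes a point from camera to tool coordinates, whose origin is the TCP and whose axes are the tool frame's). Camera axes: x right, y down, z forward; pixel columns grow to the right and rows downward; lengths in m; the calibration is good to about 2 mm. A picture is of the moment at which its call begins: read the wrist's pose just before it.
- arm.sign_off(): hands the job in, once; it reports no verdict.
Trained networks look in the newest picture that a camera, given by its name, has taken for a name from the list of things; names that differ only in an ending like _2 or _b are one class to them, and where a whole thing is asked for, a point or a joint stands for the part that bears it (a point fixed in the world has none). Each returns a list of dicts, best first, with "p" (0 to 1); they miss things now and then, are a little off and sometimes report something else, mostly with a low value. They report only what shows in the picture. A call takes as long as a camera call. They do not tell look-alikes from the thing itself.
- search_frame(camera, target): "point" ([x, y, z] in m, in world coordinates, good to about 4 mm: the middle of the surface that is visible of it).
- pinpoint(camera, target): "point" ([x, y, z] in m, in world coordinates, good to about 4 mm: a listed point, or the origin of a listed thing).
The state is a dict: "clock": time; "joints": joint angles; "dq": joint speeds; "joint_efforts": joint torques, N m; "position": TCP position; "ee_rot": TCP orientation; "force": force on the tool from outside, world axes, zero at the start; "ft_torque": the same for the moment, N m; "width": opening from 0.0 (shut) to 1.0 (fully open).
Only numpy, scipy, OpenCV 4.12 (cv2) and the standard library are available. Lean on these libraries where they do the work, as an engineer would, in place of code of your own. Each camera call takes 0.05 s, during which the arm holds its last target. There are 200 camera calls.

## Working session

There is one attempt and no reset: what is moved stays moved. The work goes in short steps, Python scripts to look and compute and a tool call to move; the robot and the scene stay as the last step left them, time stands still between calls to the robot, and variables do not carry over. Pictures are saved under pics/ and viewed, about 8 in all and at most 12, crops included, and the job is handed in when it is done.

Besides the shell and the picture viewer there is one more tool, called by a JSON object that holds its "name" and its "arguments". arm_command: Moves the arm, as the interface text tells. Its arguments: {"type":"object","properties":{"motion":{"type":"array"},"newtons":{"type":"number"}},"required":["motion"]}

```bash
mkdir -p pics
cat > h.py <<'E'
import numpy as np, cv2
from cell import arm, get_image, search_frame, pinpoint
from scipy.spatial.transform import Rotation as R
def save(im,fn): cv2.imwrite('pics/'+fn,im[...,::-1])
def cloud(d,tcp=None):
    z=d['range_z'];K=d['K'];v,u=np.indices(z.shape)
    P=np.stack([(u-K[0,2])/K[0,0]*z,(v-K[1,2])/K[1,1]*z,z],-1)
    if 'origin' in d: W=P@np.array(d['rotation']).T+np.array(d['origin'])
    else:
        T=np.array(d['tool_from_camera']);W=P@T[:3,:3].T+T[:3,3]
        W=W@R.from_rotvec(tcp['ee_rot']).as_matrix().T+np.array(tcp['position'])
    W[z==0]=np.nan
    return W
E
python3 - <<'E'
from h import *
s=arm.observe();print(s)
d=get_image('scene');a=d['frame']
for n in ['capping','tray','lower_left','lower_right']:
    for r in search_frame('scene',n)[:4]: print('scene',n,np.round(r['point'],3),round(r['p'],2))
d=get_image('top');b=d['frame']
np.save('top.npy',cloud(d))
for n in ['capping','tray','lower_left','lower_right']:
    for r in search_frame('top',n)[:4]: print('top',n,np.round(r['point'],3),round(r['p'],2))
    for r in pinpoint('top',n)[:4]: print('  pin',n,np.round(r['point'],3),round(r['p'],2))
print(d['K'],d['origin'],d['rotation'])
save(a,'scene.png');save(cv2.resize(b,None,fx=1.5,fy=1.5),'top.png')
E
```

```text
{'clock': 0.0, 'joints': array([ 1.13341253,  0.43523656,  0.02495701,  1.57411763, -0.01160025,
        1.13399903, -0.07511393]), 'dq': array([-0.00178692,  0.00124851,  0.0004268 ,  0.00079576, -0.00094677,
       -0.00114265, -0.00103315]), 'joint_efforts': array([-4.69493643e-04, -6.67861319e+01,  9.84351262e-01, -3.14460719e+01,
       -6.07128488e-02,  4.28659958e-02,  9.25015524e-05]), 'position': array([ 0.2052515 , -0.59008295,  0.40392819]), 'ee_rot': array([ 0.96006627,  1.35058769, -0.95871049]), 'force': array([0.18684585, 0.29454919, 0.22751707]), 'ft_torque': array([-0.00176209,  0.00627338, -0.00776013]), 'width': 1.0021608805081925}
scene capping [ 0.565 -0.173  0.044] 0.71
scene tray [0.626 0.239 0.024] 0.58
scene lower_left [0.599 0.276 0.014] 0.63
scene lower_right [0.18  0.337 0.019] 0.8
scene lower_right [0.603 0.199 0.012] 0.78
scene lower_right [0.602 0.271 0.016] 0.57
scene lower_right [0.373 0.05  0.008] 0.56Traceback (most recent call last):
  File "<stdin>", line 7, in <module>
  File "h.py", line 8, in cloud
    if 'origin' in d: W=P@np.array(d['rotation']).T+np.array(d['origin'])
                        ~~~~~~~~~~~~~~~~~~~~~~~~~~~^~~~~~~~~~~~~~~~~~~~~~
ValueError: operands could not be broadcast together with shapes (384,512) (3,)
```

```bash
sed -i "s/np.array(d\['rotation'\]).T+/R.from_rotvec(d['rotation']).as_matrix().T+/" h.py
python3 - <<'E'
from h import *
d=get_image('scene');a=d['frame'];save(a,'scene.png')
d=get_image('top');b=d['frame']
save(cv2.resize(b,None,fx=1.5,fy=1.5),'top.png')
print(d['K'],d['origin'],d['rotation'])
W=cloud(d);np.save('top.npy',W)
Rm=R.from_rotvec(d['rotation']).as_matrix()
for n in ['capping','tray','lower_left','lower_right']:
    for f in (search_frame,pinpoint):
        for r in f('top',n)[:4]:
            p=Rm.T@(np.array(r['point'])-d['origin']);q=d['K']@p/p[2]
            print(f.__name__,n,np.round(r['point'],3),round(r['p'],2),(q[:2]*1.5).round())
E
```

```text
[[409.62152405   0.         254.1397355 ]
 [  0.         409.62152405 187.22207595]
 [  0.           0.           1.        ]] [ 0.25658734 -0.01399052  1.00226148] [-2.12980504  2.13582994 -0.17145047]
call capping [ 0.552 -0.18   0.037] 0.8 [486. 199.]
call capping [ 0.561 -0.184 -0.002] 0.82 [484. 201.]
call tray [0.562 0.201 0.011] 0.7 [256. 199.]
call lower_left [0.591 0.275 0.017] 0.85 [211. 181.]
call lower_left [0.596 0.268 0.009] 0.77 [216. 180.]
call lower_right [0.186 0.343 0.006] 0.82 [159. 429.]
call lower_right [0.591 0.207 0.014] 0.68 [252. 182.]
call lower_right [0.363 0.047 0.006] 0.59 [347. 317.]
call lower_right [ 0.186  0.346 -0.002] 0.93 [159. 429.]
call lower_right [0.367 0.052 0.002] 0.7 [344. 315.]
```

View pics/top.png

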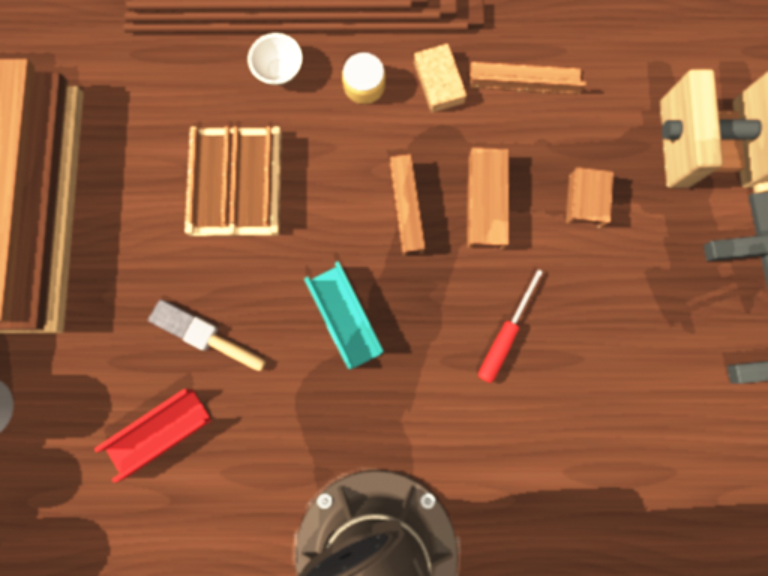

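View pics/scene.png

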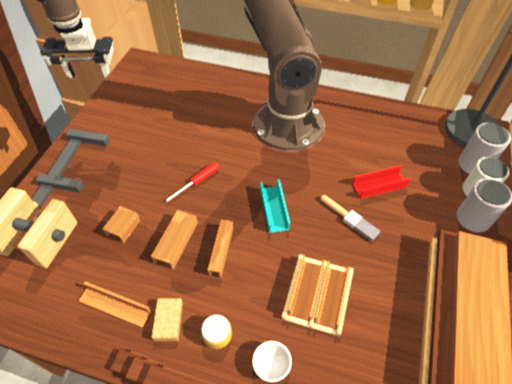

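The top view shows four oak look-alikes: a narrow 160 mm channel at (407,203), a wide 160 mm one at (488,197), a short one at (590,195), and a thin strip at (527,76). The tray with the pair is at (234,180). The turquoise (345,315) and red (155,433) channels are decoys. By the description it's the wide one at (488,197). Next I measure it from the depth data.

```bash
cat > m.py <<'E'
from h import *
def rect(W,box,zlo,zhi):
    x0,x1,y0,y1=box
    m=(W[...,0]>x0)&(W[...,0]<x1)&(W[...,1]>y0)&(W[...,1]<y1)&(W[...,2]>zlo)&(W[...,2]<zhi)
    P=W[m]; (c,s,a)=cv2.minAreaRect((P[:,:2]*1000).astype(np.float32))
    if s[0]<s[1]: s=s[::-1];a+=90
    a=(a+90)%180-90
    return np.round(c,1),np.round(s,1),round(a,1),'z',np.round(np.median(P[:,2]),4),len(P)
E
python3 - <<'E'
from m import *
W=np.load('top.npy')
print('cap',rect(W,(.44,.67,-.23,-.12),.032,.06))
print('narrow',rect(W,(.42,.67,-.10,-.02),.030,.06))
print('short',rect(W,(.45,.67,-.40,-.27),.030,.06))
print('rims',rect(W,(.44,.75,.12,.36),.036,.07))
print('tray',rect(W,(.44,.75,.12,.36),.014,.07))
im=cv2.imread('pics/top.png')[130:270,160:640]
cv2.imwrite('pics/crop.png',cv2.resize(im,(800,233)))
s=arm.observe();print(R.from_rotvec(s['ee_rot']).as_matrix().round(3))
E
```

```text
cap (array([ 557.5, -185. ]), array([161.8,  59.8]), -2.4, 'z', np.float64(0.0408), 1576)
narrow (array([546.1, -51.5]), array([159.6,  34.3]), 7.7, 'z', np.float64(0.041), 907)
short (array([ 558.4, -353. ]), array([85.9, 61.5]), -7.0, 'z', np.float64(0.0407), 879)
rims (array([593.4, 237.1]), array([161. , 129.1]), 0.3, 'z', np.float64(0.0478), 938)
tray (array([592.8, 237.2]), array([184.1, 150.9]), 0.0, 'z', np.float64(0.0205), 3414)
[[ 0.     0.945  0.328]
 [-0.     0.328 -0.945]
 [-1.     0.     0.   ]]
```

View pics/crop.png

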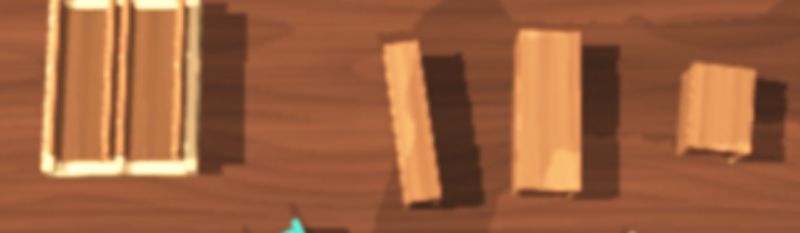

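The crop confirms that the wide 160 × 60 mm channel is the one in the middle of the three. Depth gives 161.8 × 59.8, top at 41 mm. I turn, then travel above it.

{"name": "arm_command", "arguments": {"motion": [[91.8, 0, 0, 0, 7.2, 0, 0], [91.8, 0, 0, 0, 7.2, 0, 0], [91.8, 0, 0, 0, 7.1, 0, 0], [91.8, 0, 30, -38, 0, 0, 0], [91.8, 0, 34, -42, 0, 0, 0]], "newtons": 20}}

```text
clock: 1.42
position: [0.2727, -0.5125, 0.4046]
ee_rot: [1.24, 1.188, -1.241]
force: [0.8, -0.5, 1.0]
width: 1.001
```

{"name": "arm_command", "arguments": {"motion": [[91.8, 0, 34, -42, 0, 0, 0], [91.8, 0, 34, -42, 0, 0, 0], [91.8, 0, 34, -42, 0, 0, 0], [91.8, 0, 34, -42, 0, 0, 0], [91.8, 0, 34, -42, 0, 0, 0]]}}

```text
clock: 2.05
position: [0.4519, -0.3086, 0.405]
ee_rot: [1.239, 1.189, -1.239]
force: [1.7, -0.6, 0.8]
width: 0.996
```

{"name": "arm_command", "arguments": {"motion": [[91.8, 10, 34, -42, 0, 0, 0], [91.8, 20, 34, -42, 0, 0, 0], [91.8, 20, 33, -43, 0, 0, 0], [91.8, 10, 0, 0, 0, 0, 0], [91.8, 0, 0, 0, 0, 0, 0]]}}

```text
clock: 2.68
position: [0.5565, -0.1876, 0.3439]
ee_rot: [1.238, 1.191, -1.241]
force: [0.0, -1.8, 0.9]
width: 1.003
```

Run:
```python
from m import *
s=arm.observe();d=get_image('wrist');W=cloud(d,s)
save(d['frame'],'w1.png')
print('cap',rect(W,(.44,.67,-.23,-.13),.032,.06))
print(s['position'],R.from_rotvec(s['ee_rot']).as_matrix().round(3))
```

```text
cap (array([ 567.2, -185.6]), array([141.1,  60.1]), -2.4, 'z', np.float64(0.0405), 7139)
[ 0.55648894 -0.18755262  0.34389739] [[-0.002  0.999 -0.04 ]
 [-0.    -0.04  -0.999]
 [-1.    -0.002  0.   ]]
```

View pics/w1.png

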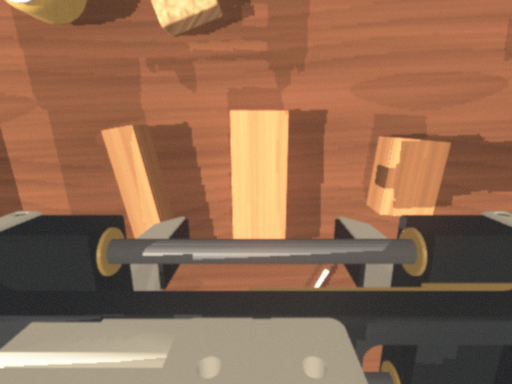

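The wrist view shows the capping (259,175) centred between the open fingers, and its centre and yaw agree with the top camera. Descending to grip it.

{"name": "arm_command", "arguments": {"motion": [[91.8, 45, 1, -2, 0, 0, 0], [91.8, 45, 0, 0, 0, 0, 0], [91.8, 40, 0, 0, 0, 0, 0], [91.8, 24, 0, 0, 0, 0, 0], [91.8, 0, 0, 0, 0, 0, 0]]}}

```text
clock: 3.35
position: [0.5569, -0.1868, 0.19]
ee_rot: [1.239, 1.19, -1.243]
force: [-0.3, 0.3, 0.4]
width: 1.001
```

{"name": "arm_command", "arguments": {"motion": [[50, 0, 0, 0, 0, 0, 0], [50, 0, 0, 0, 0, 0, 0], [50, 0, 0, 0, 0, 0, 0], [50, 0, 0, 0, 0, 0, 0], [50, 0, 0, 0, 0, 0, 0]], "newtons": 20}}

```text
clock: 3.98
position: [0.5583, -0.1853, 0.1914]
ee_rot: [1.239, 1.189, -1.238]
force: [-1.2, -0.8, 6.4]
width: 0.654
```

Gripped at 60 mm. Lifting, then carrying it over.

{"name": "arm_command", "arguments": {"motion": [[50, -15, 0, 0, 0, 0, 0], [50, -40, 0, 0, 0, 0, 0], [50, -40, 0, 0, 0, 0, 0], [50, -30, 0, 0, 0, 0, 0], [50, 0, 0, 0, -2.5, 0, 0]]}}

```text
clock: 4.6
position: [0.5588, -0.1854, 0.3194]
ee_rot: [1.208, 1.206, -1.203]
force: [0.2, -0.9, -2.6]
width: 0.654
```

{"name": "arm_command", "arguments": {"motion": [[50, 0, 3, -30, 0, 0, 0], [50, 0, 4, -45, 0, 0, 0], [50, 0, 4, -45, 0, 0, 0], [50, 0, 4, -45, 0, 0, 0], [50, 0, 4, -45, 0, 0, 0]]}}

```text
clock: 5.22
position: [0.5763, 0.0262, 0.3166]
ee_rot: [1.207, 1.21, -1.207]
force: [0.1, -0.3, -1.7]
width: 0.654
```

{"name": "arm_command", "arguments": {"motion": [[50, 0, 4, -45, 0, 0, 0], [50, 0, 4, -45, 0, 0, 0], [50, 0, 4, -45, 0, 0, 0], [50, 0, 4, -45, 0, 0, 0], [50, 0, 0, -32, 0, 0, 0]]}}

```text
clock: 5.85
position: [0.5913, 0.2393, 0.3165]
ee_rot: [1.206, 1.212, -1.205]
force: [-0.2, -1.1, -1.4]
width: 0.653
```

{"name": "arm_command", "arguments": {"motion": [[50, 0, 0, 0, 0, 0, 0], [50, 0, 0, 0, 0, 0, 0]]}}

```text
clock: 6.1
position: [0.5917, 0.2361, 0.316]
ee_rot: [1.206, 1.21, -1.208]
force: [0.4, -0.0, -0.2]
width: 0.649
```

Run:
```python
from m import *
s=arm.observe();d=get_image('wrist');W=cloud(d,s)
save(d['frame'],'w2.png')
print(s['position'],s['force'],R.from_rotvec(s['ee_rot']).as_matrix().round(3))
d=get_image('top');W2=cloud(d);save(cv2.resize(d['frame'],None,fx=1.5,fy=1.5),'top2.png')
np.savez('c2.npz',w=W,t=W2)
zc=s['position'][2]-.191+.04;p=s['position']
for n,V in(('wrist',W),('top',W2)):
    for nm,lo,hi in (('cap',zc-.008,zc+.008),('rims',.04,.06),('tray',.014,.06)):
        try: print(n,nm,rect(V,(.47,.72,.12,.36),lo,hi))
        except Exception as e: print(n,nm,e)
```

```text
[0.59170206 0.236146   0.31602739] [ 0.35649022 -0.00184577 -0.15049449] [[ 0.     1.     0.003]
 [-0.001  0.003 -1.   ]
 [-1.     0.     0.001]]
wrist cap (array([620.8, 236. ]), array([101. ,  94.1]), -0.6, 'z', np.float64(0.165), 20267)
wrist rims (array([621. , 237.8]), array([128.5, 106.3]), -89.8, 'z', np.float64(0.0483), 1582)
wrist tray (array([621.9, 237.6]), array([150.2, 128.6]), -89.8, 'z', np.float64(0.0428), 3022)
top cap (array([0., 0.]), array([0., 0.]), 0.0, 'z', np.float64(nan), 0)
top rims (array([629.5, 175.8]), array([84.5,  6.1]), -0.3, 'z', np.float64(0.0484), 95)
top tray (array([629. , 188.8]), array([112. ,  53.9]), -0.2, 'z', np.float64(0.0237), 378)
  return _methods._mean(a, axis=axis, dtype=dtype,
  ret = ret.dtype.type(ret / rcount)
```

View pics/w2.png

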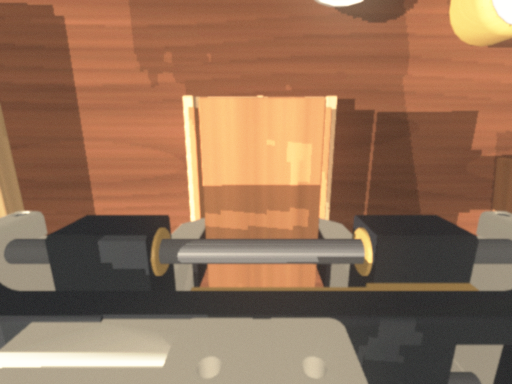

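The capping (262,190) is held level over the tray, in line, with only the outer rims (190,155) and (331,155) showing. Offsets are about 1–2 mm, well inside the play. Lowering gently.

{"name": "arm_command", "arguments": {"motion": [[50, 25, 1, -1, 0, 0, 0], [50, 25, 0, 0, 0, 0, 0], [50, 20, 0, 0, 0, 0, 0], [50, 10, 0, 0, 0, 0, 0], [50, 0, 0, 0, 0, 0, 0]]}}

```text
clock: 6.82
position: [0.5928, 0.2371, 0.2354]
ee_rot: [1.207, 1.21, -1.209]
force: [0.2, 0.5, -0.5]
width: 0.653
```

{"name": "arm_command", "arguments": {"motion": [[50, 8, 0, 0, 0, 0, 0], [50, 8, 0, 0, 0, 0, 0], [50, 6, 0, 0, 0, 0, 0], [50, 0, 0, 0, 0, 0, 0]]}}

```text
clock: 7.32
position: [0.5925, 0.2378, 0.2131]
ee_rot: [1.206, 1.211, -1.208]
force: [0.2, -0.0, -1.5]
width: 0.652
```

{"name": "arm_command", "arguments": {"motion": [[50, 3, 0, 0, 0, 0, 0], [50, 2, 0, 0, 0, 0, 0], [50, 1, 0, 0, 0, 0, 0], [50, 0, 0, 0, 0, 0, 0]]}}

```text
clock: 7.82
position: [0.5927, 0.2379, 0.2077]
ee_rot: [1.207, 1.211, -1.207]
force: [0.4, 0.5, -1.3]
width: 0.65
```

{"name": "arm_command", "arguments": {"motion": [[50, 1, 0, 0, 0, 0, 0], [50, 0, 0, 0, 0, 0, 0]]}}

```text
clock: 8.07
position: [0.5927, 0.2378, 0.2067]
ee_rot: [1.207, 1.211, -1.207]
force: [-1.0, 0.0, -1.5]
width: 0.653
```

{"name": "arm_command", "arguments": {"motion": [[50, 1, 0, 0, 0, 0, 0], [50, 1, 0, 0, 0, 0, 0], [50, 0, 0, 0, 0, 0, 0]]}}

```text
clock: 8.45
position: [0.5927, 0.2378, 0.2054]
ee_rot: [1.207, 1.21, -1.207]
force: [-2.3, -1.4, 6.9]
width: 0.65
```

Contact at the expected height. Opening only to 68 mm so the fingers stay clear of the outer walls, then going straight up.

{"name": "arm_command", "arguments": {"motion": [[68, 0, 0, 0, 0, 0, 0], [68, 0, 0, 0, 0, 0, 0], [68, 0, 0, 0, 0, 0, 0], [68, 0, 0, 0, 0, 0, 0]]}}

```text
clock: 8.95
position: [0.5927, 0.2378, 0.2046]
ee_rot: [1.207, 1.211, -1.207]
force: [-0.5, -1.3, -0.2]
width: 0.74
```

{"name": "arm_command", "arguments": {"motion": [[68, -5, 0, 0, 0, 0, 0], [68, -10, 0, 0, 0, 0, 0], [68, -20, 0, 0, 0, 0, 0], [68, -40, 0, 0, 0, 0, 0], [68, -40, 0, 0, 0, 0, 0]]}}

```text
clock: 9.57
position: [0.5926, 0.2378, 0.3216]
ee_rot: [1.207, 1.211, -1.207]
force: [1.0, -0.1, 0.5]
width: 0.738
```

{"name": "arm_command", "arguments": {"motion": [[68, -30, -20, 40, 0, 0, 0], [68, 0, -20, 45, 0, 0, 0], [68, 0, -20, 45, 0, 0, 0], [68, 0, -20, 45, 0, 0, 0], [68, 0, -20, 45, 0, 0, 0]]}}

```text
clock: 10.2
position: [0.4926, 0.0162, 0.3507]
ee_rot: [1.208, 1.21, -1.206]
force: [0.8, -0.3, -0.6]
width: 0.744
```

{"name": "arm_command", "arguments": {"motion": [[68, 0, -20, 45, 0, 0, 0], [68, 0, -20, 45, 0, 0, 0], [68, 0, 0, 0, 0, 0, 0]]}}

```text
clock: 10.58
position: [0.4521, -0.076, 0.3505]
ee_rot: [1.211, 1.206, -1.212]
force: [0.0, 0.3, 0.4]
width: 0.74
```

Run:
```python
from m import *
d=get_image('top');W=cloud(d);save(cv2.resize(d['frame'][60:180,90:230],None,fx=4,fy=4),'top3.png')
B=(.44,.75,.12,.36)
print('cap',rect(W,(.44,.75,.195,.28),.0515,.07))
print('rims',rect(W,B,.04,.07));print('tray',rect(W,B,.014,.07))
m=(abs(W[...,0]-.593)<.075)&(abs(W[...,1]-.237)<.025)
P=W[m];A=np.c_[P[:,:2]-[.593,.237],np.ones(len(P))];print('plane',np.linalg.lstsq(A,P[:,2],rcond=None)[0])
for side in (-1,1):
    m=(abs(W[...,0]-.593)<.078)&(abs((W[...,1]-.237)*side-.061)<.0025)&(W[...,2]>.04)
    P=W[m];print('outer rim',side,len(P),np.median(P[:,2]),np.polyfit(P[:,0],P[:,2],1))
print(arm.observe()['clock'])
```

```text
cap (array([591. , 237.3]), array([160.2,  61.8]), 0.0, 'z', np.float64(0.0551), 1559)
rims (array([591.8, 237.2]), array([161.8, 129.1]), 0.1, 'z', np.float64(0.0543), 2085)
tray (array([593.1, 237.1]), array([184.4, 151.2]), -0.0, 'z', np.float64(0.0471), 3794)
plane [ 0.01095885 -0.00678171  0.05480961]
outer rim -1 128 0.04908521353880829 [0.00037286 0.04854882]
outer rim 1 142 0.04876610952655047 [-0.00125794  0.04903826]
10.625
```

View pics/top3.png

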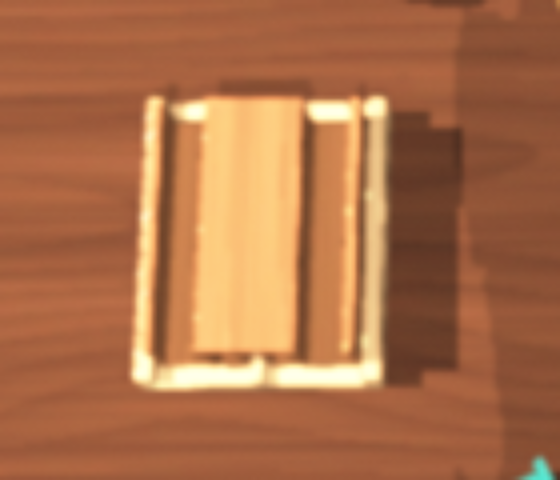

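The capping (250,225) is nested centrally with its ends even, top at about 54–55 mm and tilt about 0.013 rad. The outer rims are level at 49 mm and the arm is clear, so I'm handing in.

```bash
python3 -c "
from cell import arm
print(arm.sign_off())"
```

```text
the job is handed in; nothing more can be done
None
```

The third capping is nested open side down astride the two middle walls, and I handed the job in at about 10.6 s. I picked the 160 × 60 mm channel, the middle one of the three on the bench. I gripped it across at mid-length, lowered it until it touched at the expected height, opened the fingers slightly and withdrew straight up.

The last checks, from the top camera's depth image:

| Check | Measured | Required |
|---|---|---|
| Capping offset lengthwise | −2 mm | within 20 mm |
| Capping offset crosswise | about 0 mm | within 17 mm |
| Yaw relative to tray | about 0° | below 0.2 rad |
| Capping top height | about 55 mm (origin about 15 mm) | origin 10 to 18 mm |
| Capping tilt | about 0.013 rad | below 0.08 rad |
| Outer rims of the pair | level at about 49 mm (nominal 48) | pair flat in the tray |

The arm was well clear of everything. No check failed; the 1 mm height differences are within the 2 mm calibration. Sign-off gives no verdict, so I have no confirmation beyond these measurements.

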